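# Back the label feed wheel off by one ratchet notch

## Robot

A 6-joint arm with a two-finger parallel gripper is mounted at the origin on a cart in front of the work surface, level with it; the furniture and walls round the work are solid. World frame = base frame: x ahead of the robot, y to its left, z up, the work surface at z = 0. Lengths are in mm, angles in rad, forces in N, time in s.
With the tool pointing down it reaches from about 250 to 775 mm from the base axis. Payload 4 kg.
Tool frame: the origin (TCP) lies on the centre line of the jaws, within the pads' length; the fingertips stand 14 mm ahead of it and the grasp point (between the pads) lies 5 mm behind it; z points along the fingers, y is the line along which they close (so a half turn about z gives the same grasp; the last joint's range is limited). The gripper opens to 94 mm and grips with 3 to 60 N. Pads are 16 mm wide; open, the fingers measure 119 mm over their backs; the gripper's body (75 mm by 177 mm) begins 78 mm behind the grasp point.
Start: joints at [-1.34, 0.087, 1.371, -0, 1.684, -0.103], TCP at [180.197, -519.661, 219.506] pointing down, gripper open.
Joint ranges: [-3.1, 3.1], [-0.76, 2.03], [0.27, 2.55], [-1.08, 4.22], [0.17, 2.65], [-2.57, 2.57]. Speed limits (rad/s): [2.79, 2.79, 3.14, 3.14, 3.14, 3.14].

## Interface

Orientations are given as a unit quaternion [w, x, y, z].
In Python, from station import status, imaging, env, finder gives the robot as it stands.
- The arm moves only by the tool send_rows, never from a script. Its argument "motion" is a list that holds one entry, the list of rows, each a list of 6 numbers: the shift along the tool's x, y, z in cm, then the turn, a rotation vector about the tool's x, y, z in rad. A call has 1 to 8 rows; each row is the pose to reach, as a shift and turn from the pose commanded when the call began, along the tool's axes at that moment; what a row does not reach only later rows make up. A row lasts 1/10 s, in which the tool goes at most 50 mm and 8.59 degrees, less where a joint would pass 70% of its speed; a pose out of reach is approached as far as the arm can. A call with a gripper value outside its range is refused whole. "fingers" is the closure in counts, from 0 (fully open) to 255 (shut), set as the call begins (left out, the last holds). The fingers move at their own pace and stop on an object; "squeeze" is the grip in N (left out, the last holds). Time passes only in rows, so rows that repeat a pose let the fingers close. It gives the time, the measured TCP pose, the force, the opening and the grip force at its end, in the units of the state.
- status.get_obs(): the state, without advancing time (a new reading comes with each control period).
- imaging.capture(name): name is "side" or "top" or "wrist"; returns (picture, depth): 400x640x3 uint8, red, green, blue; 400x640 float32, mm along the optical axis (not along the pixel's ray), 0 where there is no reading.
- imaging.camera_params(name): a dict with "fx", "fy", "cx", "cy" (pixels), "extrinsics" (4x4, takes a point from camera to world coordinates). Camera axes: x right, y down, z forward; pixel columns grow to the right and rows downward; lengths in mm; the calibration is good to about 2 mm. A picture is of the moment at which its call begins: read the wrist's pose just before it. camera_params takes no time and is no camera call; for the wrist camera it gives the pose at the moment of the call.
- env.job_done(): hands the job in; it is judged then, once.
Trained networks look in the newest picture that a camera, given by its name, has taken for a name from the list of things; names that differ only in an ending like _2 or _b are one class to them, and where a whole thing is asked for, a point or a joint stands for the part that bears it (a point fixed in the world has none). Each returns a list of dicts, best first, with "p" (0 to 1); they miss things now and then, are a little off and sometimes report something else, mostly with a low value. They report only what shows in the picture. A call takes as long as a camera call.
- finder.look_for(thing, camera): "uv" ([column, row] in pixels, amid what is visible of it).
- finder.place_of(thing, camera): "uv" ([column, row] in pixels: a listed point, or the origin of a listed thing).
The state is a dict: "time_s": time; "joint_positions": joint angles; "joint_velocities": joint speeds; "joint_torque": joint torques, N m; "position": TCP position; "ee_rot": TCP orientation; "force": force on the tool from outside, world axes, zero at the start; "wrist_torque": the same for the moment, N m; "width": finger opening in mm; "grip_force": force on a finger pad.
Only numpy, scipy, OpenCV 4.12 (cv2) and the standard library are available. Lean on these libraries where they do the work, as an engineer would, in place of code of your own. Each camera call takes 0.05 s, during which the arm holds its last target. There are 200 camera calls.

## Task

The label roll has been wound one notch too far. Using light pushes of the fingertips only and gripping nothing, push the ratchet feeder's release lever over so that its pawl lifts out of the teeth and stays up, then push the wheel backward (clockwise seen from above) by exactly one notch, and push the lever back so that the pawl drops fully home in that notch. Leave the loose things lying round the feeder where they are.

Things in the scene. Friction and masses are not known exactly. Their poses are not given: they have to be found in the camera images.
- feeder: the ratchet feeder's fixed grey base on the bench: round foot 140 mm across plus an arm with the pawl post. Origin under the wheel's axis, at bench height; z up. +x points roughly away from the robot (yaw varies by 20 degrees), +y toward the side with pawl and lever. The post (20 mm in x, 12 mm in y, top 63 mm above the bench) stands at x = 50, y = 88 mm
- wheel_centre (a point): centre of the wheel's upper face, 32 mm above the bench. Aluminium disc 156 mm across lying flat on an upright spindle, a white label roll (62 mm across, 26 mm high) fixed at its middle; 10 ratchet teeth (8 mm high, 36 degrees = 0.628 rad apart) on its rim at radii 64 to 78 mm; 5 upright steel pegs (9 mm thick, 50 mm high) at radius 56 mm, 72 degrees apart
- near_peg (a point): top centre (82 mm above the bench) of the wheel peg on the robot's side; it turns with the wheel. At wheel angle 0 it stands at 198 degrees about the wheel's centre in the feeder's frame (counter-clockwise from +x), one notch back at 162 degrees. The other pegs follow at 72-degree steps
- wheel (a joint): wheel angle in rad, counter-clockwise from above positive. Starts within 0.08 of 0, pawl in a notch. Positive is forward (the pawl rides over the teeth), negative is backward (blocked while the pawl is down). One notch back is -0.628; the pawl drops fully in within about 0.1 rad either way of that. Stiff: needs 2 to 3 N at a peg and stays where it is left
- pawl_axis (a point): point on the pawl's level hinge axis in the plane of the lever, 49 mm above the bench, at x = 50, y = 108 mm in the feeder's frame; the axis runs along the feeder's y. The lever is outside the post; the pawl bar (10 mm wide) is on the post's other side at y = 71 mm over the wheel's rim and runs 54 mm from the axis to -x
- lever_grip (a point): centre of the lever's round steel cross grip (15 mm thick, 26 mm long along the feeder's y, 52 mm from the hinge axis, on a 7 mm rod). Pawl down: it leans to the feeder's -x, 24 mm from the axis and 46 mm above it. Pawl up: it leans to +x, 23 mm from the axis and 47 mm above it
- claw_tip (a point): underside of the pawl's claw, 50 mm from the hinge axis; 2 mm above the wheel's face when home between two teeth
- pawl (a joint): pawl angle in rad: 0 = down, claw home in a notch; 0.95 = thrown fully back, claw up. Grows as the lever is pushed to the feeder's +x. The lever is weighted: below about 0.55 it falls back to 0, beyond that it falls to 0.95 and stays. Pushed by less than 2 N
- cassette_a: loose tissue cassette with wax block, 29x40x12 mm, on the bench in front of the wheel; leave alone
- mould_a: loose steel base mould, 31x43x12 mm, on the bench in front of the wheel, toward the lever's side; leave alone
- forceps_b: loose steel forceps, 112 mm long, 9 mm high, on the bench on the lever's side; leave alone
- cassette_b: loose tissue cassette with wax block, 29x40x12 mm, on the bench to the right; leave alone
- blade_box: loose flat blade dispenser, 25x92x14 mm, on the bench to the left, beyond the lever; leave alone

How it is judged (in metres and radians):
On the way, in this order (a step that is already met when the one before it is completed fails the run):
1. the pawl is thrown back and stays up, the wheel still in its first notch (value of joint pawl above 0.8 rad and value of joint wheel above -0.3 rad), for 0.2 s.
2. the wheel is pushed back one notch with the pawl up (value of joint pawl above 0.8 rad and value of joint wheel between -0.8 and -0.45 rad), for 0.2 s.
At the end, for the whole second after the job is handed in: the pawl is down (under 0.06 rad, fully home in a notch) and the wheel stands one notch back from its start notch (wheel angle between -0.80 and -0.45 rad) and is still (value of joint pawl below 0.06 rad and value of joint wheel between -0.8 and -0.45 rad and velocity of joint wheel between -0.05 and 0.05 rad/s); the robot touches nothing.
It fails at once if the wheel was pushed back by nearly two notches (value of joint wheel below -1.05 rad).
It fails at once if the wheel was wound forward (value of joint wheel above 0.4 rad).
It fails at once if the lever or pawl was gripped or forced (over 20 N) (contact force between the fingers and pawl above 20 N).
It fails at once if the wheel was gripped or forced (over 30 N) (contact force between the fingers and wheel above 30 N).
It fails at once if a bystander was moved or lifted (over 25 mm) (distance of any of cassette_a, mould_a, forceps_b, cassette_b, blade_box from where it was at the start of the episode above 0.025 m).
It also fails if it takes over 48 s, if anything falls off the work surface, if the arm or the gripper's body presses on something with over 40 N, if the wrist force passes 120 N, or if a joint passes its speed limit or range.

## Working session

There is one attempt and no reset: what is moved stays moved. The work goes in short steps, Python scripts to look and compute and a tool call to move; the robot and the scene stay as the last step left them, time stands still between calls to the robot, and variables do not carry over. Pictures are saved under pics/ and viewed, at most 10 in all, crops included, and the job is handed in when it is done.

Besides the shell and the picture viewer there is one more tool, called after ">>>" as name([rows], argument=value, ...), one row to a line, values as JSON. send_rows: Moves the arm, as the interface text tells. Its arguments: {"type":"object","properties":{"motion":{"type":"array"},"fingers":{"type":"number"},"squeeze":{"type":"number"}},"required":["motion"]}

```bash
mkdir -p pics; ls
cat > h.py <<'E'
import numpy as np, cv2
from station import status, imaging, env, finder
def px2w(cam,uv,z=None,depth=None,P=None):
    P=P or imaging.camera_params(cam);E=np.array(P["extrinsics"])
    r=np.array([(uv[0]-P["cx"])/P["fx"],(uv[1]-P["cy"])/P["fy"],1.])
    if depth is not None: return (E[:3,:3]@(r*depth)+E[:3,3])
    d=E[:3,:3]@r; return E[:3,3]+d*(z-E[2,3])/d[2]
def w2px(cam,p):
    P=imaging.camera_params(cam);E=np.array(P["extrinsics"])
    c=E[:3,:3].T@(np.array(p)-E[:3,3]); return np.array([c[0]/c[2]*P["fx"]+P["cx"],c[1]/c[2]*P["fy"]+P["cy"]])
E
python3 - <<'E'
from h import *
for c in("top","side"):
    im,d=imaging.capture(c); cv2.imwrite(f"pics/{c}0.png",im[:,:,::-1])
    P=imaging.camera_params(c);print(c,np.round(np.array(P["extrinsics"]),2).tolist(),P["fx"])
    for t,z in(("feeder",0),("wheel_centre",32),("near_peg",82),("pawl_axis",49),("lever_grip",95),("claw_tip",34)):
        for r in finder.place_of(t,c)[:2]: print(t,r["uv"],round(r["p"],2),px2w(c,r["uv"],z).round(1))
    for t in("cassette_a","mould_a","forceps_b","blade_box"):
        for r in finder.place_of(t,c)[:2]: print(t,r["uv"],round(r["p"],2),px2w(c,r["uv"],10).round(1))
print(status.get_obs())
E
```

```text
pics
top [[-0.01, -0.98, 0.18, 302.35], [-1.0, 0.01, 0.0, 149.29], [-0.01, -0.18, -0.98, 1136.99], [0.0, 0.0, 0.0, 1.0]] 474.5726399374212
feeder [358.1, 212.8] 0.56 [481.5  74.    0. ]
wheel_centre [357.7, 211.7] 0.71 [479.1  77.   32. ]
wheel_centre [307.2, 201.2] 0.23 [505.4 196.   32. ]
near_peg [365.5, 229.9] 0.89 [429.8  63.7  82. ]
pawl_axis [309.5, 194.4] 0.73 [518.4 189.9  49. ]
lever_grip [309.5, 199.3] 0.76 [498.1 188.2  95. ]
claw_tip [324.8, 213.0] 0.66 [476.4 154.6  34. ]
cassette_a [428.3, 244.5] 0.67 [402.4 -90.2  10. ]
cassette_a [376.1, 264.2] 0.65 [357.   34.8  10. ]
mould_a [331.5, 258.7] 0.7 [370.8 139.7  10. ]
forceps_b [288.9, 214.6] 0.51 [477.1 241.   10. ]
blade_box [217.3, 166.0] 0.96 [599.1 417.2  10. ]
blade_box [325.1, 209.5] 0.29 [488.7 153.9  10. ]
side [[-0.86, -0.32, 0.4, -29.7], [-0.51, 0.53, -0.67, 1027.66], [0.0, -0.79, -0.62, 881.37], [0.0, 0.0, 0.0, 1.0]] 480.56875587824504
feeder [334.6, 210.1] 0.77 [490.1  88.9   0. ]
wheel_centre [338.6, 203.4] 0.71 [476.4  91.2  32. ]
near_peg [359.2, 190.6] 0.76 [425.8  67.7  82. ]
near_peg [302.4, 214.3] 0.
[... 492 characters left out ...]
t_positions': array([-1.34008052e+00,  8.72142145e-02,  1.37070895e+00, -2.55787403e-05,
        1.68359278e+00, -1.03089895e-01]), 'joint_velocities': array([-0.00059388,  0.00124112,  0.00093083,  0.00059382,  0.00017619,
       -0.00137862]), 'joint_torque': array([-7.06102928e-04, -3.40049815e+01, -3.02604532e+01,  7.18137994e-02,
        2.36891268e-02, -2.48059024e-06]), 'position': array([ 180.1990643 , -519.65967996,  219.49355186]), 'ee_rot': array([ 3.90847732e-05,  9.86104260e-01,  1.66127620e-01, -1.02364536e-05]), 'force': array([-0.63225155,  0.72991911, -0.17942789]), 'wrist_torque': array([-0.03109883,  0.03510041,  0.00935358]), 'grip_force': 0.0, 'width': 94.26581541593245}
```

Run:
```python
import cv2,numpy as np
a=cv2.imread("pics/top0.png")[140:290,250:450]; b=cv2.imread("pics/side0.png")[140:290,250:450]
cv2.imwrite("pics/c0.png",np.vstack([cv2.resize(x,(400*1,300),interpolation=3) for x in(a,b)]))
cv2.imwrite("pics/c1.png",cv2.resize(a,(800,600),interpolation=2))
cv2.imwrite("pics/c2.png",cv2.resize(b,(800,600),interpolation=2))
```

```text
(no output)
```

View pics/c1.png

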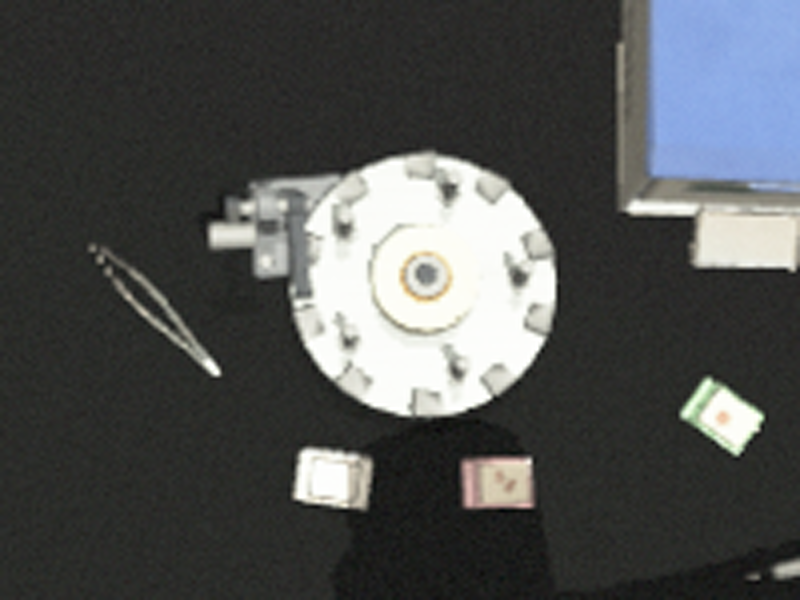

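View pics/c2.png

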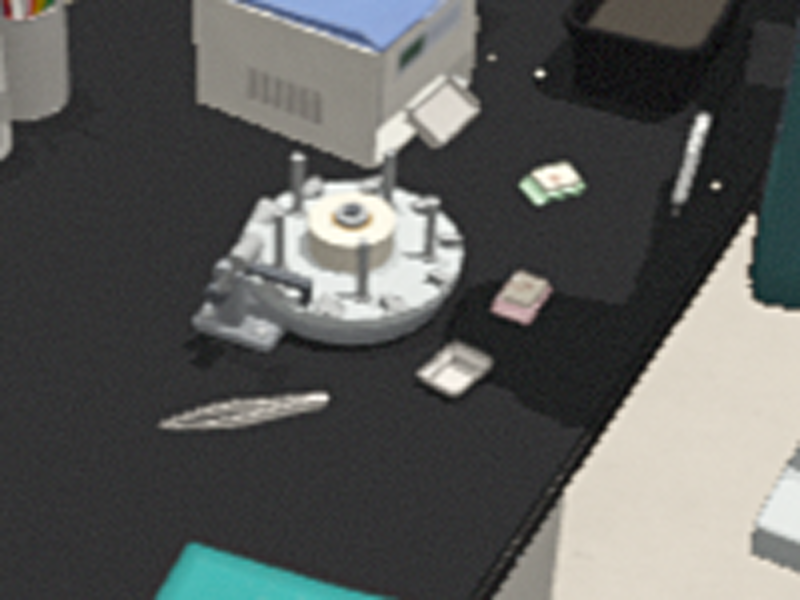

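```bash
cat >> h.py <<'E'
def cloud(cam):
    im,d=imaging.capture(cam);P=imaging.camera_params(cam);E=np.array(P["extrinsics"])
    v,u=np.mgrid[:400,:640];m=d>0
    c=np.stack([(u-P["cx"])/P["fx"]*d,(v-P["cy"])/P["fy"]*d,d],-1)@E[:3,:3].T+E[:3,3]
    return im,c,m
E
cat > fit.py <<'E'
from h import *
from scipy.optimize import least_squares
C,s=np.cos,np.sin
L={"wheel_centre":(0,0,32),"pawl_axis":(50,108,49),"feeder":(0,0,0)}
obs=[]
for c in("top","side"):
    im,p,m=cloud(c)
    for t in list(L)+["lever_grip","claw_tip","near_peg"]:
        for r in finder.place_of(t,c)[:1]: obs.append((c,t,np.array(r["uv"])))
    q=p[m&(abs(p[...,2]-32)<4)&(np.hypot(p[...,0]-480,p[...,1]-78)<95)]
    def res(k): return np.hypot(q[:,0]-k[0],q[:,1]-k[1])
    h=cv2.convexHull(q[:,:2].astype(np.float32))[:,0]
    k=least_squares(lambda k:np.hypot(h[:,0]-k[0],h[:,1]-k[1])-k[2],[480,78,78],loss="soft_l1").x
    print(c,"circle",k.round(1),"z",np.median(q[:,2]).round(1))
    q=p[m&(p[...,2]>60)&(p[...,2]<125)&(np.hypot(p[...,0]-480,p[...,1]-78)<160)]
    for a in q[q[:,2]>74][:40]: print(a.round(0),end=" ")
    print()
def model(k,t):
    x,y,a,w,f=k
    if t=="lever_grip": l=(50-24,108,95)
    elif t=="claw_tip": l=(0,71,34)
    elif t=="near_peg": l=(56*C(np.radians(198)+w),56*s(np.radians(198)+w),82)
    else: l=L[t]
    return np.array([x+C(a)*l[0]-s(a)*l[1],y+s(a)*l[0]+C(a)*l[1],l[2]])
def r(k): return np.concatenate([w2px(c,model(k,t))-u for c,t,u in obs]+[[k[3]*20]])
S=least_squares(r,[480,78,.1,0,0],loss="soft_l1")
print("fit",S.x.round(3))
for (c,t,u) in obs: print(c,t,u.round(1),(w2px(c,model(S.x,t))-u).round(1))
for t in("pawl_axis","lever_grip","near_peg"): print(t,model(S.x,t).round(1))
E
python3 fit.py
```

```text
top circle [481.4  81.8  77.3] z 31.7
[586. -41. 114.] [584. -42. 122.] [583. -41. 116.] [581. -44. 122.] [581. -40. 116.] [579. -41. 122.] [579. -43. 123.] [584. -42.  95.] [578. -40. 117.] [576. -43. 123.] [582. -42.  95.] [576. -40. 116.] [583. -42.  81.] [579. -41.  96.] [574. -40. 115.] [573. -48. 121.] [572. -50. 124.] [571. -52. 125.] [580. -41.  84.] [577. -42.  96.] [571. -40. 117.] [570. -41. 121.] [570. -47. 124.] [569. -49. 125.] [569. -54. 125.] [578. -42.  82.] [576. -42.  92.] [569. -40. 117.] [567. -52. 123.] [576. -41.  84.] [573. -42.  93.] [567. -40. 115.] [575. -42.  78.] [570. -41.  95.] [565. -40. 116.] [563. -52. 123.] [571. -41.  82.] [568. -41.  95.] [563. -40. 115.] [560. -49. 125.] 
side circle [484.   87.2  77.9] z 32.0
[588. -38. 124.] [552. -60. 125.] [576. -40. 124.] [540. -63. 123.] [540. -68. 121.] [536. -67. 122.] [588. -38. 118.] [582. -34. 122.] [581. -37. 120.] [577. -36. 122.] [574. -37. 123.] [571. -39. 123.] [565. -40. 124.] [552. -46. 125.] [549. -48. 125.] [544. -58. 121.] [540. -55. 124.] [538. -58. 123.] [537. -63. 121.] [534. -64. 121.] [5
[... 273 characters left out ...]
1. -59. 121.] [531. -65. 118.] [528. -66. 118.] [589. -34. 112.] 
fit [ 4.81998e+02  8.41010e+01  9.10000e-02 -7.50000e-02  0.00000e+00]
top wheel_centre [353.  210.9] [ 1.7 -0.4]
top pawl_axis [307.8 194.1] [-1.  -1.2]
top feeder [355.5 214.9] [-1.6 -2.3]
top lever_grip [304.7 200.7] [ 2.2 -1.4]
top claw_tip [326.  209.2] [-1.3  4.2]
top near_peg [364.1 229.6] [0.4 0.7]
side wheel_centre [338.8 200.5] [-0.7  0.9]
side pawl_axis [301.4 214.9] [ 3.6 -1.1]
side feeder [335.4 209.9] [2.5 0.2]
side lever_grip [312.  201.5] [0.7 1.4]
side claw_tip [356.4 189. ] [-28.9  26.3]
side near_peg [358.  192.4] [ 0.4 -2.5]
pawl_axis [521.9 196.2  49. ]
lever_grip [498. 194.  95.]
near_peg [429.  66.  82.]
```

>>> send_rows([
  [[22.5,-25,-6,0,0,0.12],[22.5,-25,-6,0,0,0.12],[44.9,-50.1,-6,0,0,0.243],[44.9,-50.1,-6,0,0,0.243],[44.9,-50.1,-6,0,0,0.243],[44.9,-50.1,-6,0,0,0.243],[44.9,-50.1,-6,0,0,0.243],[44.9,-50.1,-6,0,0,0.243]],
], fingers=255, squeeze=5)

```text
time_s: 2.6
position: [334.3, -151.1, 259.6]
ee_rot: [0.0, 0.999, 0.045, 0.001]
force: [0.7, -0.6, -0.3]
width: 33.6
grip_force: 0.0
```

>>> send_rows([
  [[12.8,-24.0,-2,0,0,0],[12.8,-24.0,-2,0,0,0],[12.8,-24.0,-2,0,0,0],[12.8,-24.0,-2,0,0,0],[12.8,-24.0,-2,0,0,0],[12.8,-24.0,-2,0,0,0],[12.8,-24.0,-2,0,0,0],[12.8,-24.0,-2,0,0,0]],
])

```text
time_s: 3.4
position: [439.5, 97.6, 279.0]
ee_rot: [0.0, 0.999, 0.046, -0.0]
force: [-0.3, -0.2, -0.4]
width: 0.6
grip_force: 0.0
```

Run:
```python
from h import *
o=status.get_obs();print(o["position"],o["ee_rot"],o["width"],o["force"])
im,d=imaging.capture("wrist");cv2.imwrite("pics/w1.png",im[:,:,::-1])
print(np.round(imaging.camera_params("wrist")["extrinsics"],2).tolist())
for t,z in(("wheel_centre",32),("near_peg",82),("pawl_axis",49),("lever_grip",95),("claw_tip",34)):
    for r in finder.place_of(t,"wrist")[:2]: print(t,r["uv"],round(r["p"],2),px2w("wrist",r["uv"],z).round(1))
```

```text
[439.49942021  97.55407352 278.95750941] [ 4.13787502e-04  9.98947921e-01  4.58557897e-02 -3.55092991e-04] 0.5790858112504359 [-0.27711631 -0.24859171 -0.40135118]
[[0.09, -0.97, -0.24, 508.91], [-1.0, -0.09, -0.02, 103.28], [0.0, 0.24, -0.97, 444.32], [0.0, 0.0, 0.0, 1.0]]
wheel_centre [330.3, 148.3] 0.7 [480.6  81.4  32. ]
wheel_centre [242.4, 104.6] 0.44 [524.7 196.4  32. ]
near_peg [342.8, 191.2] 0.9 [435.8  64.3  82. ]
pawl_axis [241.1, 102.7] 0.85 [526.3 194.   49. ]
lever_grip [233.7, 125.2] 0.69 [500.4 190.7  95. ]
lever_grip [443.9, 208.5] 0.27 [428.5 -52.1  95. ]
claw_tip [275.7, 147.0] 0.69 [476.5 151.7  34. ]
```

View pics/w1.png

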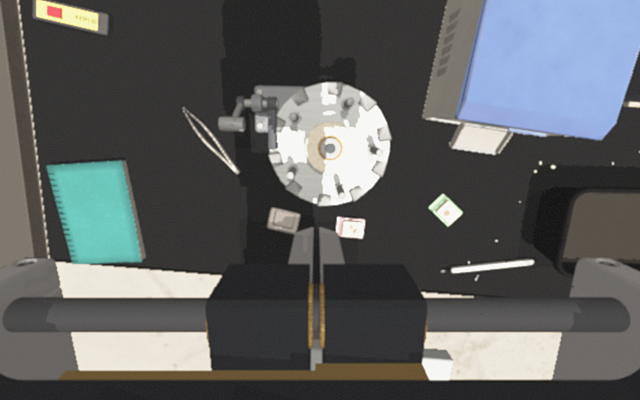

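>>> send_rows([
  [[3.5,-9.2,4,0,0,0],[3.5,-9.2,5,0,0,0],[3.5,-9.2,8,0,0,0],[3.5,-9.2,12,0,0,0],[3.5,-9.2,15,0,0,0],[3.5,-9.2,17.5,0,0,0],[3.5,-9.2,18,0,0,0],[3.5,-9.2,18,0,0,0]],
])

```text
time_s: 4.5
position: [465.8, 191.8, 98.6]
ee_rot: [0.0, 0.999, 0.045, -0.001]
force: [0.1, -0.0, -0.3]
width: 0.3
grip_force: 0.0
```

Run:
```python
from h import *
o=status.get_obs();print(o["position"],o["force"])
ims=[]
for c in("side","top"):
    im,d=imaging.capture(c)
    x0=250; ims.append(cv2.resize(im[150:250,260:380,::-1],(480,400),interpolation=2))
    print(c,[(r["uv"],round(r["p"],2)) for r in finder.place_of("lever_grip",c)[:2]])
cv2.imwrite("pics/p2.png",cv2.resize(np.hstack(ims),(800,333)))
```

```text
[465.83985656 191.79765126  98.64186165] [ 0.11125653 -0.04797698 -0.3206264 ]
side [([311.4, 203.9], 0.73)]
top []
```

View pics/p2.png

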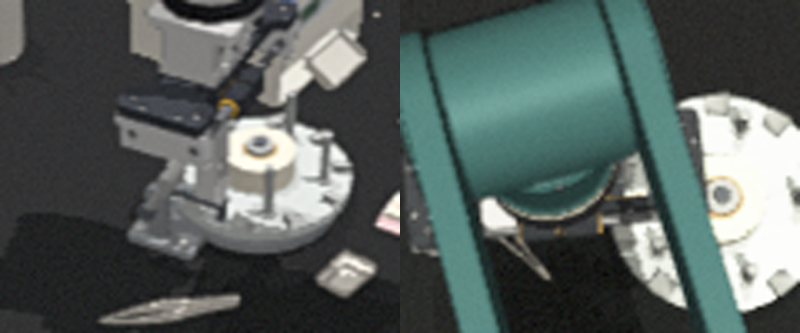

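>>> send_rows([
  [[0.7,0,0,0,0,0],[1.4,0,0,0,0,0],[2.1,0,0,0,0,0],[2.7,0,0,0,0,0],[3.3,0,0,0,0,0],[3.9,0,0,0,0,0],[4.5,0,0,0,0,0],[5.1,0,0,0,0,0]],
])

```text
time_s: 5.5
position: [517.6, 197.1, 99.0]
ee_rot: [0.0, 0.999, 0.045, 0.0]
force: [0.2, -0.6, 0.3]
width: 0.1
grip_force: 0.1
```

>>> send_rows([
  [[0.3,0,0,0,0,0],[0.6,0,0,0,0,0],[0.6,0,0,0,0,0]],
])

```text
time_s: 5.8
position: [523.3, 197.6, 99.1]
ee_rot: [0.0, 0.999, 0.045, 0.0]
force: [0.7, 1.2, -0.1]
width: 0.7
grip_force: 0.0
```

>>> send_rows([
  [[-2,0,-2,0,0,0],[-4,0,-5,0,0,0],[-7,0,-9,0,0,0],[-9,3,-11,0,0,0],[-11,7,-11,0,0,0],[-11,10,-11,0,0,0],[-11,10,-11,0,0,0]],
])

```text
time_s: 6.5
position: [422.3, 85.6, 209.9]
ee_rot: [0.001, 0.999, 0.043, 0.001]
force: [-0.1, -1.0, 0.3]
width: 0.5
grip_force: 0.0
```

Run:
```python
from h import *
o=status.get_obs();print(o["position"],o["force"])
ims=[]
for c,r in(("side",(150,250,260,380)),("wrist",(60,240,200,416))):
    im,d=imaging.capture(c)
    ims.append(cv2.resize(im[r[0]:r[1],r[2]:r[3],::-1],(400,333),interpolation=2))
    for t,z in(("wheel_centre",32),("near_peg",82),("pawl_axis",49),("lever_grip",96)):
        for q in finder.place_of(t,c)[:1]: print(c,t,q["uv"],round(q["p"],2),px2w(c,q["uv"],z).round(1))
cv2.imwrite("pics/p3.png",np.hstack(ims))
```

```text
[422.27488758  85.58423468 209.86482825] [-0.08759138 -0.97201412  0.31604935]
side wheel_centre [336.7, 201.6] 0.76 [485.1  86.8  32. ]
side near_peg [356.0, 191.1] 0.62 [432.3  74.3  82. ]
side pawl_axis [302.5, 214.5] 0.87 [526.1 202.   49. ]
side lever_grip [297.5, 197.6] 0.71 [544.  196.6  96. ]
wrist wheel_centre [326.1, 135.1] 0.73 [481.8  83.5  32. ]
wrist near_peg [342.4, 193.8] 0.68 [430.5  64.3  82. ]
wrist pawl_axis [219.1, 79.6] 0.63 [525.3 192.4  49. ]
wrist lever_grip [198.2, 40.1] 0.79 [549.  195.5  96. ]
```

View pics/p3.png

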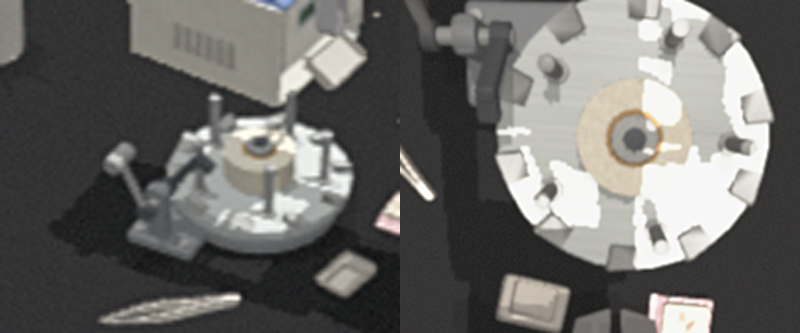

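>>> send_rows([
  [[0.7,4,0,0,0,0],[0.7,5.6,2,0,0,0],[0.7,5.6,6,0,0,0],[0.7,5.6,10,0,0,0],[0.7,5.6,13,0,0,0],[0.7,5.6,14.6,0,0,0],[0.7,5.6,14.6,0,0,0]],
])

```text
time_s: 7.7
position: [432.1, 33.2, 60.1]
ee_rot: [-0.0, 0.999, 0.046, -0.003]
force: [0.0, 0.2, 0.5]
width: 0.1
grip_force: 0.0
```

>>> send_rows([
  [[0,-0.5,0,0,0,0],[0,-1,0,0,0,0],[0.1,-1.5,0,0,0,0],[0.1,-2.0,0,0,0,0],[0.1,-2.5,0,0,0,0],[0.2,-3.0,0,0,0,0],[0.2,-3.5,0,0,0,0],[0.2,-3.5,0,0,0,0]],
])

```text
time_s: 8.5
position: [433.5, 69.0, 63.1]
ee_rot: [-0.001, 0.999, 0.046, 0.0]
force: [-0.5, -0.2, 0.0]
width: 0.3
grip_force: 0.0
```

Run:
```python
from h import *
o=status.get_obs();print(o["position"],o["force"])
for c in("side","wrist"):
    im,d=imaging.capture(c)
    cv2.imwrite(f"pics/q4{c}.png",im[:,:,::-1])
    for t,z in(("wheel_centre",32),("near_peg",82),("lever_grip",96)):
        for q in finder.place_of(t,c)[:1]: print(c,t,q["uv"],round(q["p"],2),px2w(c,q["uv"],z).round(1))
a=cv2.imread("pics/q4side.png")[150:250,260:380];b=cv2.imread("pics/q4wrist.png")[60:260,200:440]
cv2.imwrite("pics/p4.png",np.hstack([cv2.resize(x,(400,333),interpolation=2) for x in(a,b)]))
```

```text
[433.47976635  68.95347559  63.10637164] [-0.45884115 -0.15836262  0.04468584]
side wheel_centre [336.4, 202.0] 0.87 [484.9  88.9  32. ]
side near_peg [353.5, 194.8] 0.58 [430.3  92.6  82. ]
side lever_grip [298.1, 194.5] 0.54 [550.1 184.5  96. ]
wrist wheel_centre [296.6, 155.3] 0.67 [483.3  84.5  32. ]
wrist near_peg [280.2, 272.2] 0.84 [428.9  85.7  82. ]
```

View pics/p4.png

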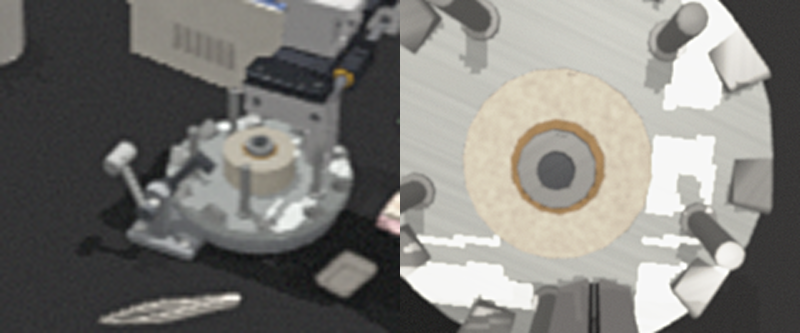

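>>> send_rows([
  [[0,-0.4,0,0,0,0],[0,-0.8,0,0,0,0],[0,-1.0,0,0,0,0],[0,-1.0,0,0,0,0]],
])

```text
time_s: 9.3
position: [432.7, 78.1, 63.3]
ee_rot: [0.0, 0.999, 0.046, 0.0]
force: [2.6, -1.0, 0.5]
width: 0.3
grip_force: 0.9
```

>>> send_rows([
  [[-0.2,1.5,0,0,0,0],[-0.2,2.5,-2,0,0,0],[-0.2,2.5,-6,0,0,0],[-0.2,2,-11,0,0,0],[-0.2,0,-15,0,0,0],[-0.2,-2,-18,0,0,0],[-0.2,-2,-18,0,0,0],[-0.2,-2,-18,0,0,0]],
])

```text
time_s: 10.1
position: [428.5, 98.1, 243.2]
ee_rot: [-0.0, 0.999, 0.046, 0.0]
force: [-0.2, -0.6, -0.6]
width: 0.1
grip_force: 0.0
```

Run:
```python
from h import *
o=status.get_obs();print(o["position"],o["force"])
for c in("side","wrist"):
    im,d=imaging.capture(c)
    cv2.imwrite(f"pics/q5{c}.png",im[:,:,::-1])
    for t,z in(("wheel_centre",32),("near_peg",82),("lever_grip",96),("pawl_axis",49)):
        for q in finder.place_of(t,c)[:1]: print(c,t,q["uv"],round(q["p"],2),px2w(c,q["uv"],z).round(1))
np.save("d5.npy",d)
a=cv2.imread("pics/q5wrist.png")
# overlay model for absolute wheel angle -0.628, feeder yaw .07
cx,cy,yaw=482,83,.07
for k in range(5):
    g=yaw+np.radians(198+72*k)-.628
    for z,col in((82,(0,0,255)),(32,(255,0,0))):
        u=w2px("wrist",(cx+56*np.cos(g),cy+56*np.sin(g),z)); cv2.circle(a,tuple(int(v*16) for v in u),32,col,1,shift=4)
cv2.imwrite("pics/p5.png",cv2.resize(a[50:230,200:416],(800,667),interpolation=2)[:600])
```

```text
[428.45161989  98.14997033 243.2048636 ] [-0.21554453 -0.59266814 -0.59310307]
side wheel_centre [336.1, 202.6] 0.95 [484.3  91.7  32. ]
side near_peg [353.2, 195.9] 0.6 [428.7  97.4  82. ]
side lever_grip [295.8, 199.0] 0.58 [544.6 204.   96. ]
side pawl_axis [303.6, 215.9] 0.97 [520.4 205.4  49. ]
wrist wheel_centre [329.4, 138.9] 0.63 [482.2  86.2  32. ]
wrist near_peg [317.7, 191.3] 0.56 [429.4  95.5  82. ]
wrist lever_grip [215.9, 56.3] 0.78 [549.8 200.   96. ]
wrist pawl_axis [236.5, 89.1] 0.84 [527.  192.1  49. ]
```

View pics/p5.png

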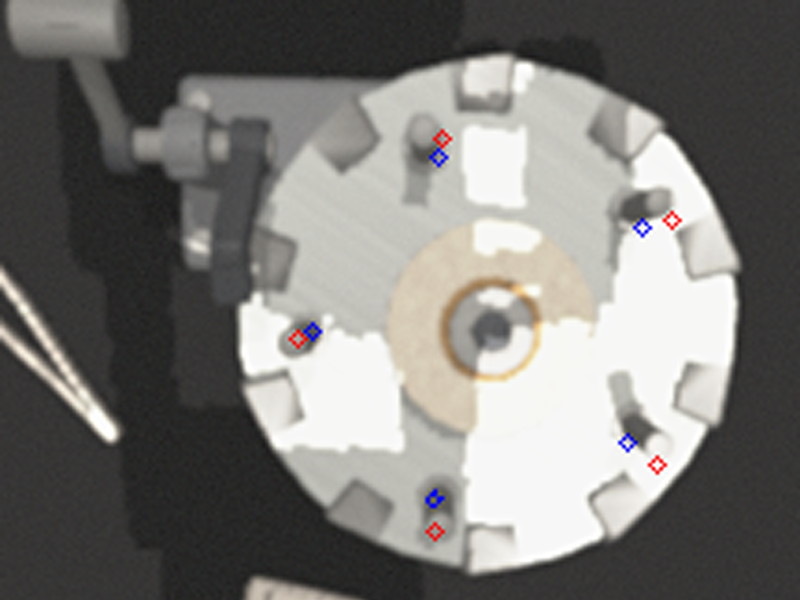

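>>> send_rows([
  [[5,-3,0,0,0,0],[9,-5,0,0,0,0],[13,-7,0,0,0,0],[15.8,-8.7,0,0,0,0],[15.8,-8.7,0,0,0,0],[15.8,-8.7,4,0,0,0],[15.8,-8.7,8,0,0,0],[15.8,-8.7,10,0,0,0]],
])

```text
time_s: 11.4
position: [575.7, 197.6, 139.0]
ee_rot: [0.001, 0.999, 0.045, -0.003]
force: [-0.4, -0.3, 0.1]
width: 0.6
grip_force: 0.0
```

>>> send_rows([
  [[0,0,2,0,0,0],[0,0,4,0,0,0],[0,0,4.4,0,0,0],[0,0,4.4,0,0,0]],
])

```text
time_s: 11.8
position: [577.3, 198.1, 98.7]
ee_rot: [0.0, 0.999, 0.045, -0.001]
force: [0.1, 0.3, 0.8]
width: 0.4
grip_force: 0.0
```

>>> send_rows([
  [[-0.7,0,0,0,0,0],[-1.4,0,0,0,0,0],[-2,0,0,0,0,0],[-2.6,0,0,0,0,0],[-3.2,0,0,0,0,0],[-3.8,0,0,0,0,0],[-4.4,0,0,0,0,0],[-4.9,0,0,0,0,0]],
])

```text
time_s: 12.6
position: [528.6, 194.1, 98.9]
ee_rot: [0.0, 0.999, 0.045, -0.0]
force: [-1.4, -0.1, -0.1]
width: 0.7
grip_force: 0.0
```

>>> send_rows([
  [[0,0,0,0,0,0],[1.5,0,0,0,0,0],[4,0,-2,0,0,0],[4,0,-6,0,0,0],[4,0,-11,0,0,0],[0,2,-15,0,0,0],[-4,4,-15,0,0,0],[-8,6,-15,0,0,0]],
])

```text
time_s: 13.4
position: [455.1, 126.6, 251.5]
ee_rot: [-0.0, 0.999, 0.046, 0.002]
force: [-0.4, -0.6, 0.1]
width: 0.2
grip_force: 0.0
```

>>> send_rows([
  [[-4,2,0,0,0,0],[-5,3,0,0,0,0],[-5,3,0,0,0,0]],
])

```text
time_s: 13.7
position: [407.6, 91.9, 249.8]
ee_rot: [0.0, 0.999, 0.044, 0.001]
force: [-0.0, -0.2, -0.3]
width: 0.4
grip_force: 0.0
```

Run:
```python
from h import *
o=status.get_obs();print(o["position"],o["force"])
for c in("side","wrist"):
    im,d=imaging.capture(c)
    cv2.imwrite(f"pics/q6{c}.png",im[:,:,::-1])
    for t,z in(("wheel_centre",32),("near_peg",82),("lever_grip",95),("claw_tip",34)):
        for q in finder.place_of(t,c)[:1]: print(c,t,q["uv"],round(q["p"],2),px2w(c,q["uv"],z).round(1))
a=cv2.imread("pics/q6side.png")[150:250,260:380];b=cv2.imread("pics/q6wrist.png")[60:260,200:440]
cv2.imwrite("pics/p6.png",np.hstack([cv2.resize(x,(400,333),interpolation=2) for x in(a,b)]))
```

```text
[407.59286339  91.93340111 249.830316  ] [-0.00285609 -0.15882599 -0.25779695]
side wheel_centre [336.2, 202.0] 0.72 [485.4  89.2  32. ]
side near_peg [353.6, 194.3] 0.84 [431.1  90.5  82. ]
side lever_grip [313.4, 200.4] 0.68 [502.2 184.   95. ]
side claw_tip [323.8, 216.0] 0.44 [482.8 162.4  34. ]
wrist wheel_centre [330.1, 120.4] 0.79 [484.   83.3  32. ]
wrist near_peg [315.5, 174.7] 0.82 [426.2  95.2  82. ]
wrist claw_tip [268.5, 120.6] 0.9 [476.9 154.8  34. ]
```

View pics/p6.png

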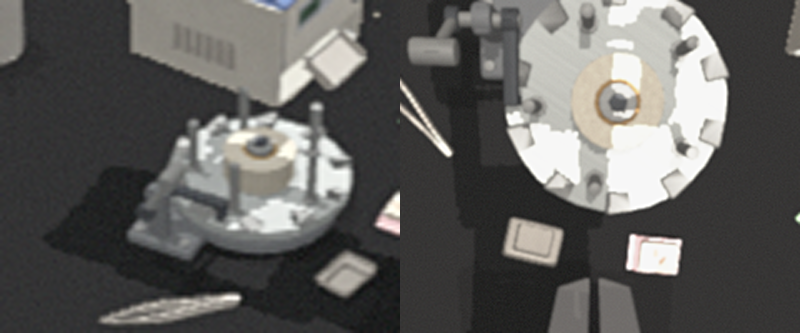

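Run:
```python
from h import *
im,c,m=cloud("wrist")
cx,cy,y=483,84,.09
R=np.array([[np.cos(y),np.sin(y)],[-np.sin(y),np.cos(y)]])
l=(c[...,:2]-[cx,cy])@R.T
z=c[...,2]
for x in range(-10,46,5):
    k=m&(abs(l[...,0]-x)<2.5)&(abs(l[...,1]-71)<4); print(x,k.sum(),np.median(z[k]).round(1) if k.any() else None,end=" | ")
k=m&(np.hypot(l[...,0]-26,l[...,1]-108)<25)&(z>88)
print("\ngrip",l[k].mean(0).round(1),z[k].max().round(1))
u0=cv2.resize(im[70:140,240:300,::-1],(400,467),interpolation=2)
w=cv2.imread("pics/w1.png")[95:165,245:305]
cv2.imwrite("pics/p7.png",np.hstack([cv2.resize(w,(400,467),interpolation=2),u0]))
```

```text
-10 28 32.2 | -5 27 31.9 | 0 36 52.0 | 5 38 53.0 | 10 43 52.7 | 15 37 52.8 | 20 41 52.9 | 25 36 53.1 | 30 38 52.8 | 35 40 53.1 | 40 38 52.9 | 45 44 53.3 | 
grip [ 28.2 106.9] 104.2
```

View pics/p7.png

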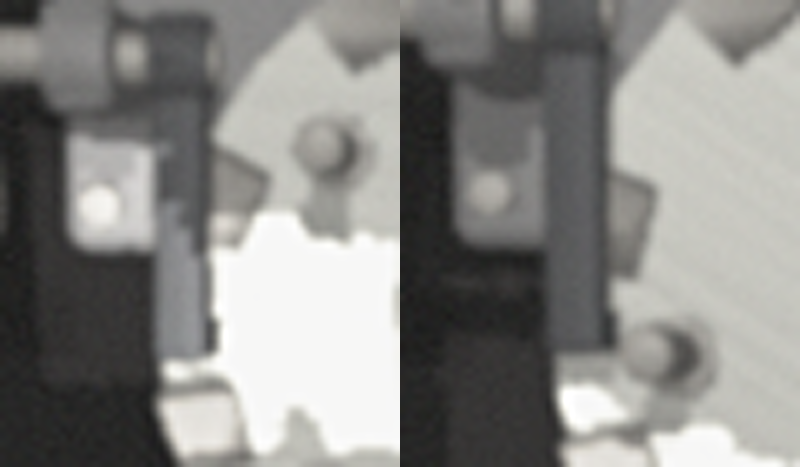

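```bash
python3 -c "
from h import *
print(env.job_done())"
```

```text
the job is handed in; nothing more can be done
None
```

I threw the lever over, pushed the wheel back one notch (about -0.60 rad by the camera), and pushed the lever back. The depth image then showed the pawl bar lying level, home in the notch. I handed the job in at about 14 s, and the interface gave no verdict.

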